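Fetch the colour pot and the flower stamp from behind the tall jars

ROBOT

A 6-joint arm with a two-finger parallel gripper is mounted at the origin on the work surface. World frame = base frame: x ahead of the robot, y to its left, z up, the work surface at z = 0. Lengths are in m, angles in rad, forces in N, time in s.
With the tool pointing down it reaches from about 0.35 to 1 m from the base axis. Payload 7.1 kg.
Tool frame: the origin (TCP) lies at the very end of the fingers, on their centre line; the grasp point (between the pads) lies 19 mm behind it; z points along the fingers, x is the direction in which the jaws open and shut, and the axes are right-handed (so a half turn about z gives the same grasp; the last joint's range is limited). The gripper opens to 85 mm and grips with 20 to 120 N. Pads are 22 mm wide; open, the fingers measure 114 mm over their backs; the gripper's body (76 mm by 85 mm) begins 54 mm behind the grasp point. The pads swing forward as they close: fully open they stand 13 mm farther back than shut.
Start: joints at [1.262, 0.423, 1.63, -0, 1.089, -0.019], TCP at [0.179, 0.599, 0.231] pointing down, gripper open.
Joint ranges: [-3, 3], [-0.9, 2.11], [0.09, 2.58], [-1.31, 4.45], [0.11, 2.69], [-2.54, 2.54]. Speed limits (rad/s): [2.39, 2.39, 3.01, 3.14, 3.14, 3.14].

INTERFACE

Orientations are given as a unit quaternion [w, x, y, z].
In Python, from bench import robot gives the robot as it stands.
- The arm moves only by the tool apply_moves, never from a script. Its argument "increments" is a list of rows, each a list of 5 numbers: the gripper's target within -1 to 1 (fully open at 1, half-way at 0, shut at -1), then the shift along the tool's x, y, z in mm, then the turn about the tool's z in rad. In form: [[hand, tx, ty, tz, twist], ...]. A call has 1 to 10 rows; each row shifts and turns the commanded pose from where the row before left it, along the tool's axes as they then stand; what a row does not reach is not made up. A row lasts 1/12 s, in which the tool goes at most 41.7 mm and 7.16 degrees, less where a joint would pass 70% of its speed; a pose out of reach is approached as far as the arm can. A call with a gripper value outside its range is refused whole. The fingers move at their own pace and stop on an object; the grip force is fixed at half the most. Time passes only in rows, so rows that do not move let the fingers close. It gives the time, the measured TCP pose, the force and the opening at its end, in the units of the state.
- robot.get_state(): the state, without advancing time (a new reading comes with each control period).
- robot.capture(name): name is "scene" or "top"; returns a dict with "frame" (400x640x3 uint8, blue, green, red), "fov_y" (degrees; the focal length in pixels is half the picture's height over the tangent of half this angle, whatever the lens; pixels are square), "cx", "cy" (the principal point, pixels), "dist" ([k1, k2, p1, p2, k3] as OpenCV has them; the pictures are not rectified), "camera_from_world" (4x4, takes a point from world to camera coordinates). Camera axes: x right, y down, z forward; pixel columns grow to the right and rows downward; lengths in m; the calibration is good to about 2 mm. A picture is of the moment at which its call begins. There is no depth.
- robot.finish_job(): hands the job in, once; it reports no verdict.
The state is a dict: "clock": time; "q": joint angles; "qvel": joint speeds; "effort": joint torques, N m; "tcp_pos": TCP position; "tool_rot": TCP orientation; "contact_force": force on the tool from outside, world axes, zero at the start; "torque": the same for the moment, N m; "opening": finger opening in m.
Only numpy, scipy, OpenCV 4.12 (cv2) and the standard library are available. Lean on these libraries where they do the work, as an engineer would, in place of code of your own. Each camera call takes 0.05 s, during which the arm holds its last target. There are 200 camera calls.

TASK

The decorator needs the squat colour pot and the wooden flower stamp from the back of the stock tray, where the tall glass jar and the tall steel canister stand in the way. First clear the jar and the canister onto the empty spare tray, then set the pot in the middle of the saucer and the stamp in the middle of the round wooden board, and last put the jar and the canister each back where it stood on the stock tray. Keep all four upright, set them down without dropping them, and leave the little tin and the shaker on the stock tray where they are.

Things in the scene. Friction and masses are not known exactly. Their poses are not given: they have to be found in the camera images.
- jar_mid (a point): Tall round glass jar full of flour with a flat aluminium screw lid: 56 mm diameter (body and lid), 128 mm tall, 0.25 to 0.47 kg, stands upright at the front of the stock tray, directly in front of the pot or the stamp. The point is at its centre, 64 mm above its underside. It can be gripped across its diameter high up, 90 to 100 mm above its underside, where only the canister beside it (centres about 74 mm apart along the stock tray's y) is as tall.
- canister_mid (a point): Tall square canister of plain steel with a paper band: 50 x 50 mm with rounded corners, 122 mm tall, 0.22 to 0.42 kg, stands upright at the front of the stock tray beside the jar (either may be the left one). The point is at its centre, 61 mm above its underside; x and y are square to its side faces, z up. It is turned by up to about 8 degrees relative to the stock tray.
- pot_mid (a point): Squat round glass pot of pink colour paste with a flat white lid: 52 mm diameter, 42 mm tall, 0.11 kg, stands at the back of the stock tray, about 6 mm behind the jar or the canister. The point is at its centre, 21 mm above its underside.
- stamp_mid (a point): Wooden dough stamp standing on its face with the handle up: a six-petalled head 48 mm across and 14 mm high, above it a round upright handle of 26 mm diameter from 14 to 56 mm above the face. 0.07 kg. It stands at the back of the stock tray next to the pot (either may be the left one; centres about 74 mm apart). The point is at its centre line, 28 mm above its face (on the handle).
- stock_tray: Fixed shallow steel tray with the jars, 220 mm (its x) by 280 mm (its y), floor 3 mm thick, rim 15 mm high. Origin: centre of its underside on the table. Its +x points to the back (away from the robot): jar and canister stand about 45 mm to the front (-x) of the origin, pot and stamp about 18 mm behind it (+x), the pairs about 37 mm either side of the tray's x axis.
- spare_tray: Fixed empty shallow steel tray, 300 mm (its x) by 170 mm (its y), floor 3 mm thick, rim 15 mm high, to the left or the right of the stock tray. Origin: centre of its underside on the table.
- saucer: Fixed white ceramic saucer on the grey mat (its underside 2 mm above the table), 120 mm diameter, rim 12 mm high, flat inside for about 75 mm diameter. Origin: centre of its underside; its inner floor lies 6 mm above the origin.
- board: Fixed round wooden board on the grey mat (its underside 2 mm above the table), 120 mm diameter, 12 mm thick. Origin: centre of its underside; its top is 12 mm above the origin.
- tin_mid (a point): Small round aluminium tin with a paper band, a bystander at one back corner of the stock tray: 44 mm diameter, 55 mm tall; the point is at its centre. It must stay where it is.
- shaker_mid (a point): Small clear shaker with a grey cap and seeds, a bystander at the other back corner of the stock tray: 38 mm diameter, 64 mm tall; the point is at its centre. It must stay where it is.

How it is judged:
On the way, in this order (a step that is already met when the one before it is completed fails the run):
1. the glass jar and the steel canister both stand released on the spare tray (x of jar_mid in the frame of spare_tray between -0.13 and 0.13 m and y of jar_mid in the frame of spare_tray between -0.07 and 0.07 m and z of jar_mid in the frame of spare_tray below 0.073 m and angle between each of jar_mid, canister_mid's own z axis and vertical below 0.12 rad and contact force between the fingers and jar below 0.1 N and x of canister_mid in the frame of spare_tray between -0.13 and 0.13 m and y of canister_mid in the frame of spare_tray between -0.07 and 0.07 m and z of canister_mid in the frame of spare_tray below 0.07 m and contact force between the fingers and canister below 0.1 N), for 0.2 s.
2. the pot stands released in the middle of the saucer and the stamp in the middle of the board (horizontal distance between pot_mid and saucer below 0.015 m and z of pot_mid in the frame of saucer between 0.021 and 0.033 m and angle between each of pot_mid, stamp_mid's own z axis and vertical below 0.12 rad and contact force between the fingers and pot below 0.1 N and horizontal distance between stamp_mid and board below 0.015 m and z of stamp_mid in the frame of board between 0.034 and 0.046 m and contact force between the fingers and stamp below 0.1 N), for 0.2 s.
At the end, for the whole second after the job is handed in: The pot stands on the saucer and the stamp on the board, each within 15 mm of the middle; the jar and the canister stand within 15 mm of where they stood at the start; all four upright (within 7 degrees), released and at rest (all of step 2 and distance of each of jar_mid, canister_mid from where it was at the start of the episode below 0.015 m and angle between each of jar_mid, canister_mid's own z axis and vertical below 0.12 rad and contact force between the fingers and jar below 0.1 N and contact force between the fingers and canister below 0.1 N and linear speed of each of jar, canister, pot, stamp below 0.02 m/s and angular speed of each of jar, canister, pot, stamp below 0.2 rad/s); the robot touches nothing.
It fails at once if the tin or the shaker is moved more than 15 mm (distance of any of tin_mid, shaker_mid from where it was at the start of the episode above 0.015 m).
It fails at once if the jar, canister, pot or stamp is tipped more than 35 degrees (angle between any of jar_mid, canister_mid, pot_mid, stamp_mid's own z axis and vertical above 0.61 rad).
It fails at once if the jar, canister, pot or stamp is dropped (moves faster than 0.6 m/s while the fingers do not hold it: a fall of about 20 mm) ((linear speed of jar above 0.6 m/s and contact force between the fingers and jar below 0.1 N) or (linear speed of canister above 0.6 m/s and contact force between the fingers and canister below 0.1 N) or (linear speed of pot above 0.6 m/s and contact force between the fingers and pot below 0.1 N) or (linear speed of stamp above 0.6 m/s and contact force between the fingers and stamp below 0.1 N)).
It also fails if it takes over 125 s, if anything falls off the work surface, if the arm or the gripper's body presses on something with over 40 N, if the wrist force passes 120 N, or if a joint passes its speed limit or range.

## Working session

There is one attempt and no reset: what is moved stays moved. The work goes in short steps, Python scripts to look and compute and a tool call to move; the robot and the scene stay as the last step left them, time stands still between calls to the robot, and variables do not carry over. Pictures are saved under pics/ and viewed, about 12 in all and at most 16, crops included, and the job is handed in when it is done.

Besides the shell and the picture viewer there is one more tool, called after "Request:" as name([rows], argument=value, ...), one row to a line, values as JSON. apply_moves: Moves the arm, as the interface text tells. Its arguments: {"type":"object","properties":{"increments":{"type":"array","items":{"type":"array","items":{"type":"number"}}}},"required":["increments"]}

```bash
ls; mkdir -p pics; cat > h.py <<'E'
import numpy as np, cv2, json
from bench import robot
def cap(n,save=None):
    c=robot.capture(n)
    if save: cv2.imwrite('pics/'+save+'.png',c['frame'])
    return c
def K(c):
    f=200/np.tan(np.radians(c['fov_y'])/2)
    return np.array([[f,0,c['cx']],[0,f,c['cy']],[0,0,1.]])
def ray(c,uv):
    p=cv2.undistortPoints(np.array(uv,float).reshape(-1,1,2),K(c),np.array(c['dist'],float)).reshape(-1,2)
    T=np.array(c['camera_from_world']);R=T[:3,:3];o=-R.T@T[:3,3]
    return o,np.c_[p,np.ones(len(p))]@R
def plane(c,uv,z):
    o,d=ray(c,uv); return (o+d*((z-o[2])/d[:,2])[:,None])
def proj(c,P):
    T=np.array(c['camera_from_world'])
    return cv2.projectPoints(np.array(P,float).reshape(-1,3),cv2.Rodrigues(T[:3,:3])[0],T[:3,3],K(c),np.array(c['dist'],float))[0].reshape(-1,2)
E
python3 - <<'E'
from h import *
for n in('scene','top'):
    c=cap(n,n+'0'); o,_=ray(c,[[320,200]]); print(n,c['fov_y'],o,c['dist'],plane(c,[[0,0],[640,0],[0,400],[640,400],[320,200]],0).round(3).tolist())
print(robot.get_state())
E
```

```text
pics
scene 56.04593723957094 [ 0.79157657 -0.43969686  0.7508792 ] [-0.06631682  0.          0.          0.          0.        ] [[-1.43, 0.337, 0.0], [1.237, 1.677, 0.0], [0.203, -0.674, -0.0], [1.258, -0.091, 0.0], [0.511, 0.029, 0.0]]
top 47.33768911614439 [ 0.41220866 -0.01908002  1.29100352] [-0.10117466  0.          0.          0.          0.        ] [[1.217, 1.085, 0.0], [1.23, -1.025, 0.0], [-0.052, 0.944, 0.0], [-0.008, -0.933, 0.0], [0.561, 0.004, 0.0]]
{'clock': 0.1, 'q': array([ 1.26194624e+00,  4.23789926e-01,  1.63060700e+00,  1.46725634e-05,
        1.08858354e+00, -1.90010224e-02]), 'qvel': array([-0.00155635, -0.00174218, -0.00262696, -0.00116578,  0.00114779,
       -0.00062371]), 'effort': array([ 8.69856940e-04, -5.58427012e+01, -2.82445925e+01, -3.57510544e-05,
        3.09557414e-03,  2.96979601e-05]), 'tcp_pos': array([0.17845368, 0.59847294, 0.23061007]), 'tool_rot': array([ 3.98731494e-04,  8.01814661e-01,  5.97572396e-01, -5.67942373e-04]), 'contact_force': array([-0.3976423 ,  0.44883131, -0.18813772]), 'torque': array([-0.03200986,  0.01782115,  0.03719267]), 'opening': 0.08498003190292024}
```

View pics/scene0.png

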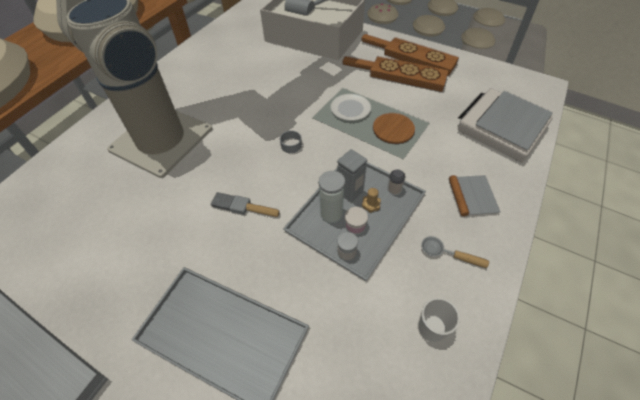

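View pics/top0.png

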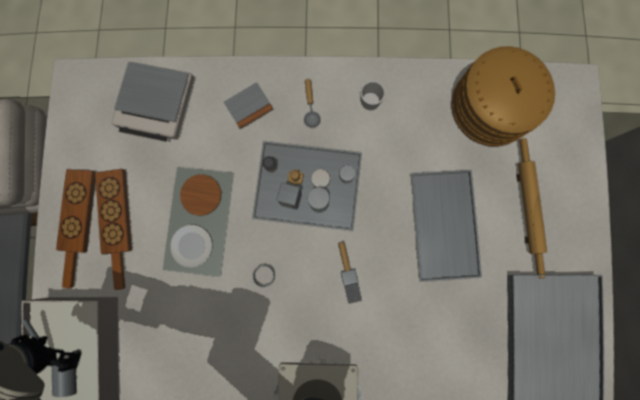

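```bash
python3 - <<'E'
import cv2
t=cv2.imread('pics/top0.png');s=cv2.imread('pics/scene0.png')
cv2.imwrite('pics/tc.png',cv2.convertScaleAbs(cv2.resize(t[135:235,245:370],None,fx=6,fy=6,interpolation=3),alpha=1.4))
cv2.imwrite('pics/sc.png',cv2.convertScaleAbs(cv2.resize(s[145:285,280:430],None,fx=4,fy=4,interpolation=3),alpha=1.4))
E
```

```text
(no output)
```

View pics/tc.png

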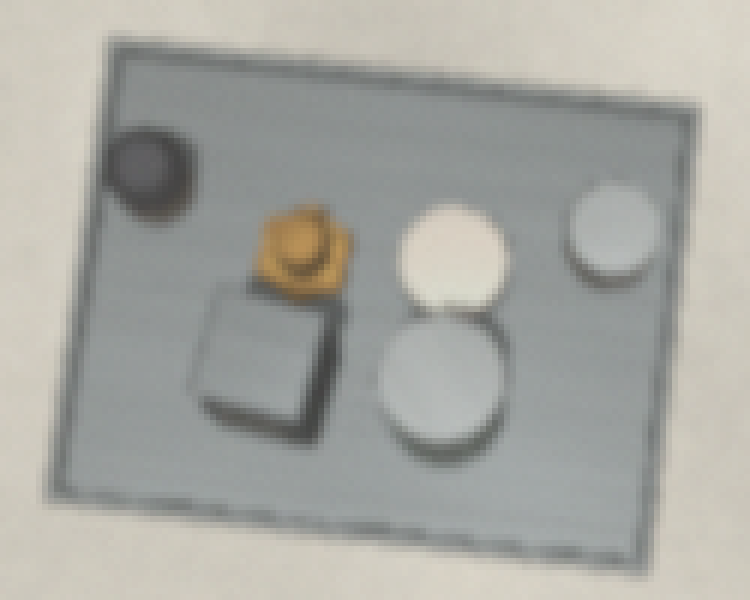

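View pics/sc.png

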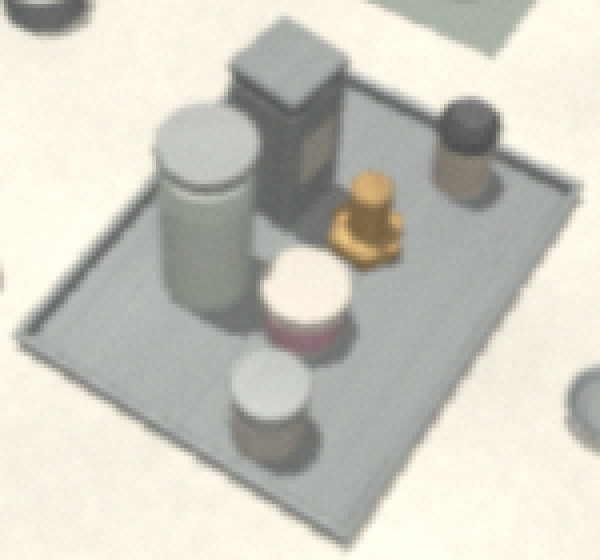

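```bash
python3 - <<'E'
from h import *
ct=cap('top'); cs=cap('scene')
T=lambda L:[[245+(x+.5)/6-.5,135+(y+.5)/6-.5] for x,y in L]
S=lambda L:[[280+(x+.5)/4-.5,145+(y+.5)/4-.5] for x,y in L]
tr=plane(ct,T([(113,40),(697,105),(648,572),(50,498)]),.015); print('tray',tr.round(4).tolist(),tr.mean(0), np.linalg.norm(np.diff(tr,axis=0),axis=1))
sr=plane(cs,S([(20,338),(350,545),(580,190)]),.015); print('tray scene BR TR TL',sr.round(4).tolist())
ex=(tr[0]+tr[1]-tr[2]-tr[3])[:2]; yaw=np.arctan2(ex[1],ex[0]); print('yaw',yaw)
o=tr.mean(0)[:2];R=np.array([[np.cos(yaw),np.sin(yaw)],[-np.sin(yaw),np.cos(yaw)]])
for n,t,s,z in [('jar',(442,380),(207,146),.131),('can',(260,352),(289,64),.125),('pot',(453,257),(305,287),.045),('stamp',(300,240),(372,187),.059),('tin',(614,228),(271,383),.058),('shaker',(148,165),(471,115),.067)]:
    a=plane(ct,T([t]),z)[0,:2];b=plane(cs,S([s]),z)[0,:2]; print(n,a.round(4),b.round(4),'local',(R@(a-o)).round(4),(R@(b-o)).round(4))
for c,L in((ct,T([(217,287),(325,305),(300,418),(195,398)])),(cs,S([(285,18),(348,65),(295,105),(230,68)]))):
    q=plane(c,L,.125)[:,:2]; d=np.diff(np.r_[q,q[:1]],axis=0); print('can edges',np.linalg.norm(d,axis=1).round(4),np.degrees(np.arctan2(d[:,1],d[:,0])).round(1))
# saucer / board / spare
def blob(c,m,box):
    x0,y0,x1,y1=box; mm=np.zeros_like(m);mm[y0:y1,x0:x1]=m[y0:y1,x0:x1]
    k=max(cv2.findContours(mm,0,1)[0],key=cv2.contourArea); return k
for n,c,bs,bb,sp in(('top',ct,(165,220,222,272),(170,170,230,220),(395,160,500,290)),('scene',cs,(325,88,375,126),(368,108,420,150),(125,260,320,400))):
    h=cv2.cvtColor(c['frame'],cv2.COLOR_BGR2HSV)
    b=blob(c,((h[...,1]>110)&(h[...,0]<20)).astype(np.uint8),bb); e=cv2.fitEllipse(b)
    print(n,'board',e[0],np.round(e[1],1),plane(c,[e[0]],.014).round(4))
    g=h[...,2]; x0,y0,x1,y1=bs; print(' vals',g[y0:y1,x0:x1].min(),np.median(g[y0:y1,x0:x1]),g[y0:y1,x0:x1].max(), 'matHSV',h[y0+2,x0+2])
    th=(cv2.absdiff(c['frame'][...,2],c['frame'][...,1])<10).astype(np.uint8)&(h[...,1]<25).astype(np.uint8)
    b=blob(c,th,bs); e=cv2.fitEllipse(b); print(n,'saucer',e[0],np.round(e[1],1),plane(c,[e[0]],.014).round(4))
    x0,y0,x1,y1=sp; m=((h[...,0]>60)&(h[...,1]>8)|(h[...,2]<110)).astype(np.uint8)
    b=blob(c,cv2.morphologyEx(m,cv2.MORPH_CLOSE,np.ones((5,5))),sp); r=cv2.boxPoints(cv2.minAreaRect(b)); hull=cv2.approxPolyDP(b,6,True).reshape(-1,2)
    q=plane(c,hull,.015); print(n,'spare',hull.tolist(),q.round(3).tolist(),q.mean(0))
    cv2.imwrite('pics/m%s.png'%n,c['frame'])
E
```

```text
tray [[0.7271, 0.169, 0.015], [0.6988, -0.1106, 0.015], [0.4768, -0.0891, 0.015], [0.5067, 0.1914, 0.015]] [0.60234648 0.04019163 0.015     ] [0.28100777 0.22307833 0.28206341]
tray scene BR TR TL [[0.4856, -0.0914, 0.015], [0.7058, -0.1167, 0.015], [0.7317, 0.1618, 0.015]]
yaw -0.09889735601146105
jar [0.5514 0.0059] [0.5573 0.0014] local [-0.0473 -0.0392] [-0.041 -0.043]
can [0.563  0.0845] [0.5677 0.079 ] local [-0.0435  0.0403] [-0.0383  0.0352]
pot [0.6189 0.0037] [ 0.6213 -0.001 ] local [ 0.0201 -0.0347] [ 0.0229 -0.0391]
stamp [0.6235 0.0734] [0.6285 0.0709] local [0.0177 0.0352] [0.023  0.0332]
tin [ 0.6312 -0.0699] [ 0.6352 -0.0722] local [ 0.0396 -0.1067] [ 0.0438 -0.1086]
shaker [0.6559 0.1432] [0.6599 0.1418] local [0.0431 0.1078] [0.0472 0.1067]
can edges [0.0474 0.0501 0.0461 0.0491] [-98.7 168.9  80.1  -9.5]
can edges [0.0494 0.0423 0.0443 0.0497] [ -18.5 -108.1  170.7   78.4]
top board (200.1321563720703, 194.5010528564453) [38.6 40. ] [[0.5701 0.3459 0.014 ]]
 vals 95 124.0 157 matHSV [ 21  22 150]
top saucer (193.0, 245.5) [60.  66.7] [[0.4247 0.3596 0.014 ]]
top sp
[... 294 characters left out ...]
4 matHSV [ 23  19 177]
scene saucer (349.1385192871094, 106.29327392578125) [42.9 58.4] [[0.4249 0.3621 0.014 ]]
scene spare [[135, 339], [148, 346], [140, 336], [163, 304], [176, 303], [168, 297], [186, 273], [247, 300], [248, 310], [253, 303], [281, 316], [277, 330], [286, 321], [304, 325], [184, 269]] [[0.361, -0.447, 0.015], [0.394, -0.444, 0.015], [0.366, -0.438, 0.015], [0.361, -0.365, 0.015], [0.384, -0.35, 0.015], [0.36, -0.348, 0.015], [0.357, -0.287, 0.015], [0.509, -0.272, 0.015], [0.523, -0.288, 0.015], [0.523, -0.271, 0.015], [0.588, -0.266, 0.015], [0.596, -0.294, 0.015], [0.602, -0.27, 0.015], [0.637, -0.26, 0.015], [0.347, -0.282, 0.015]] [ 0.46040831 -0.32545876  0.015     ]
```

Request:
apply_moves([
  [1, 0, 0, -5, 0.12],
  [1, 0, 0, -5, 0.12],
  [1, 0, 0, -5, 0.12],
  [1, 0, 0, -5, 0.12],
  [1, 0, 0, 0, 0.12],
  [1, 0, 0, 0, 0.12],
  [1, 0, 0, 0, 0.12],
  [1, 0, 0, 0, 0.12],
  [1, 0, 0, 0, 0.12],
  [1, 0, 0, 0, 0.12],
])

```text
clock: 1.03
tcp_pos: [0.1785, 0.5988, 0.2511]
tool_rot: [0.0, 0.999, 0.038, -0.0]
contact_force: [0.1, -0.4, -0.4]
opening: 0.0856
```

```bash
cat >> h.py <<'E'
def where():
    from scipy.spatial.transform import Rotation as Ro
    s=robot.get_state();w,x,y,z=s['tool_rot'];r=Ro.from_quat([x,y,z,w]).as_matrix()
    print('t%.1f'%s['clock'],s['tcp_pos'].round(4),'yaw',np.arctan2(r[1,0],r[0,0]).round(4),'tilt',r[:2,2].round(4),'F',s['contact_force'].round(1),'open',round(s['opening'],4),'q6',s['q'][5].round(2)); return r,s['tcp_pos']
def togo(p):
    r,t=where(); print('tool shift mm',(1000*r.T@(np.array(p)-t)).round(1))
E
python3 - <<'E'
from h import *
where()
ct=cap('top');cs=cap('scene')
for n,c,b in(('top',ct,(165,218,222,275)),('scene',cs,(325,88,375,126))):
    x0,y0,x1,y1=b; h=cv2.cvtColor(c['frame'],cv2.COLOR_BGR2HSV).astype(int)
    for r in (np.linspace(y0,y1,6).astype(int)): print(r,[tuple(h[r,x]) for x in range(x0,x1,6)])
E
```

```text
t1.0 [0.1785 0.5988 0.2511] yaw 0.0751 tilt [-0.0002 -0.0004] F [ 0.1 -0.4 -0.4] open 0.0856 q6 1.19
218 [(np.int64(20), np.int64(20), np.int64(151)), (np.int64(49), np.int64(19), np.int64(108)), (np.int64(51), np.int64(17), np.int64(108)), (np.int64(51), np.int64(17), np.int64(108)), (np.int64(45), np.int64(19), np.int64(108)), (np.int64(53), np.int64(19), np.int64(109)), (np.int64(51), np.int64(16), np.int64(109)), (np.int64(45), np.int64(19), np.int64(109)), (np.int64(51), np.int64(16), np.int64(111)), (np.int64(53), np.int64(18), np.int64(112))]
229 [(np.int64(20), np.int64(20), np.int64(150)), (np.int64(47), np.int64(17), np.int64(107)), (np.int64(51), np.int64(15), np.int64(116)), (np.int64(0), np.int64(0), np.int64(155)), (np.int64(90), np.int64(2), np.int64(155)), (np.int64(35), np.int64(10), np.int64(155)), (np.int64(27), np.int64(15), np.int64(152)), (np.int64(51), np.int64(17), np.int64(103)), (np.int64(53), np.int64(18), np.int64(113)), (np.int64(50), np.int64(20), np.int64(114))]
240 [(np.int64(23), np.int64(21), np.int64(145)), (np.int64(45), np.int64(12), np.int64(133)
[... 3469 characters left out ...]
17), np.int64(92)), (np.int64(27), np.int64(15), np.int64(152)), (np.int64(22), np.int64(16), np.int64(173)), (np.int64(24), np.int64(15), np.int64(170)), (np.int64(30), np.int64(14), np.int64(131)), (np.int64(51), np.int64(16), np.int64(112)), (np.int64(42), np.int64(20), np.int64(127))]
126 [(np.int64(21), np.int64(20), np.int64(179)), (np.int64(39), np.int64(14), np.int64(130)), (np.int64(50), np.int64(18), np.int64(129)), (np.int64(49), np.int64(16), np.int64(127)), (np.int64(47), np.int64(18), np.int64(127)), (np.int64(47), np.int64(18), np.int64(126)), (np.int64(51), np.int64(14), np.int64(128)), (np.int64(53), np.int64(16), np.int64(128)), (np.int64(14), np.int64(106), np.int64(115))]
```

Request:
apply_moves([
  [1, 0, 0, 0, 0.075],
  [1, 20, 31, 0, 0],
  [1, 20, 31, 0, 0],
  [1, 20, 31, 0, 0],
  [1, 20, 31, 0, 0],
  [1, 20, 31, 0, 0],
  [1, 20, 31, 0, 0],
  [1, 20, 31, 0, 0],
  [1, 20, 31, 0, 0],
  [1, 20, 31, 0, 0],
])

```text
clock: 1.97
tcp_pos: [0.3608, 0.3194, 0.2515]
tool_rot: [-0.0, 1.0, 0.005, 0.0]
contact_force: [0.6, 1.0, 0.7]
opening: 0.0856
```

Request:
apply_moves([
  [1, 20, 32, 0, 0],
  [1, 20, 32, 0, 0],
  [1, 20, 32, 0, 0],
  [1, 20, 32, 0, 0],
  [1, 20, 32, 0, 0],
  [1, 20, 32, 0, 0],
  [1, 20, 32, 0, 0],
  [1, 20, 32, 0, 0],
  [1, 20, 32, 0, 0],
  [1, 15, 28, 0, 0],
])

```text
clock: 2.8
tcp_pos: [0.5584, 0.0039, 0.2514]
tool_rot: [0.0, 1.0, 0.005, 0.0]
contact_force: [0.5, 1.4, 0.4]
opening: 0.0853
```

```bash
python3 - <<'E'
from h import *
togo([.554,.0035,.075])
for n,th,b in(('top',122,(170,218,218,270)),('scene',143,(329,90,373,123))):
    c=cap(n,n+'1'); x0,y0,x1,y1=b; h=cv2.cvtColor(c['frame'],cv2.COLOR_BGR2HSV)
    m=np.zeros((400,640),np.uint8); m[y0:y1,x0:x1]=(h[y0:y1,x0:x1,2]>th)
    m=cv2.morphologyEx(m,cv2.MORPH_OPEN,np.ones((3,3)))
    k=max(cv2.findContours(m,0,1)[0],key=cv2.contourArea);e=cv2.fitEllipse(cv2.convexHull(k));print(n,e,plane(c,[e[0]],.013).round(4))
E
```

```text
t2.8 [0.5584 0.0039 0.2514] yaw 0.0098 tilt [ 0.0007 -0.0002] F [0.5 1.4 0.4] open 0.0853 q6 -0.02
tool shift mm [ -4.5   0.4 176.4]
top ((190.339599609375, 245.9404296875), (41.65790939331055, 43.44569396972656), 10.501425743103027) [[0.4233 0.3675 0.013 ]]
scene ((364.7422180175781, 92.75947570800781), (11.564496040344238, 16.784347534179688), 89.44622039794922) [[0.4384 0.443  0.013 ]]
```

View pics/scene1.png

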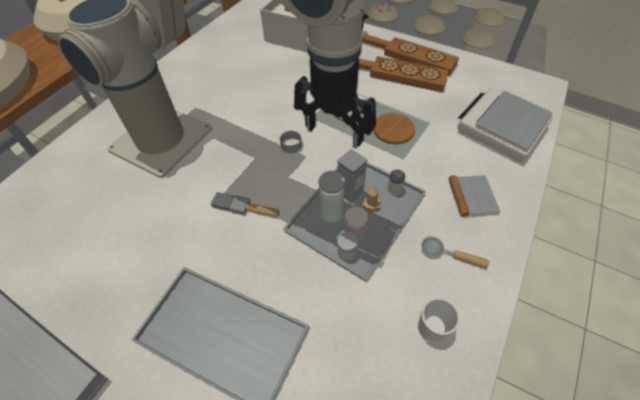

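Request:
apply_moves([
  [1, -4.5, 0, 20, 0],
  [1, 0, 0, 20, 0],
  [1, 0, 0, 20, 0],
  [1, 0, 0, 20, 0],
  [1, 0, 0, 20, 0],
  [1, 0, 0, 20, 0],
  [1, 0, 0, 20, 0],
  [1, 0, 0, 20, 0],
  [1, 0, 0, 16, 0],
  [1, 0, 0, 0, 0],
])

```text
clock: 3.73
tcp_pos: [0.5501, 0.0068, 0.0725]
tool_rot: [-0.0, 1.0, 0.005, -0.003]
contact_force: [-0.8, 0.6, -0.0]
opening: 0.0856
```

```bash
python3 - <<'E'
from h import *
where()
a=cap('top')['frame'];b=cap('scene')['frame']
A=cv2.resize(a[140:240,250:370],(480,400),interpolation=3);B=cv2.resize(b[110:250,270:426],(446,400),interpolation=3)
cv2.imwrite('pics/j1.png',cv2.resize(cv2.convertScaleAbs(np.hstack([A,B]),alpha=1.5),(800,346)))
# saucer from initial scene pic
c=robot.capture('scene'); f=cv2.imread('pics/scene0.png'); h=cv2.cvtColor(f,cv2.COLOR_BGR2HSV); m=np.zeros((400,640),np.uint8); x0,y0,x1,y1=329,90,373,123
m[y0:y1,x0:x1]=(h[y0:y1,x0:x1,2]>140); n,l=cv2.connectedComponents(cv2.erode(m,np.ones((3,3))));m=(l==l[108,350]).astype(np.uint8)
k=max(cv2.findContours(m,0,1)[0],key=cv2.contourArea);e=cv2.fitEllipse(cv2.convexHull(k));print(e,plane(c,[e[0]],.013).round(4))
E
```

```text
t3.7 [0.5501 0.0068 0.0725] yaw 0.0096 tilt [-0.0057  0.0002] F [-0.8  0.6 -0. ] open 0.0856 q6 -0.02
((352.8277893066406, 104.00390625), (27.189945220947266, 43.48603820800781), 75.19546508789062) [[0.4295 0.3778 0.013 ]]
```

View pics/j1.png

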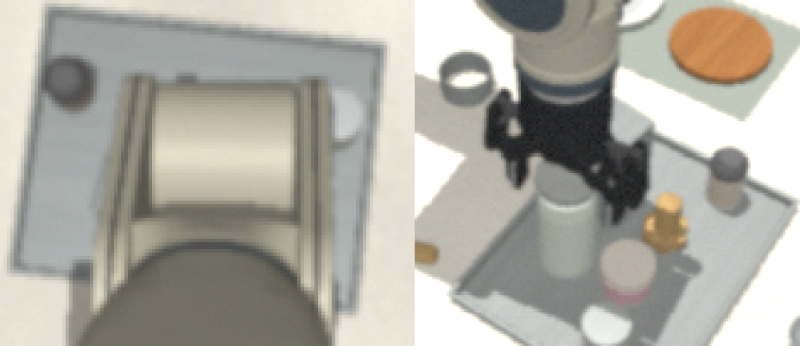

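Request:
apply_moves([
  [-1, 0, 0, 0, 0],
  [-1, 0, 0, 0, 0],
  [-1, 0, 0, 0, 0],
  [-1, 0, 0, 0, 0],
  [-1, 0, 0, 0, 0],
  [-1, 0, 0, 0, 0],
  [-1, 0, 0, 0, 0],
  [-1, 0, 0, 0, 0],
])

```text
clock: 4.55
tcp_pos: [0.5535, 0.0062, 0.0768]
tool_rot: [-0.0, 1.0, 0.003, 0.001]
contact_force: [-0.1, 0.4, 6.6]
opening: 0.0547
```

Request:
apply_moves([
  [-1, 0, 0, -5, 0],
  [-1, 0, 0, -10, 0],
  [-1, 0, 0, -15, 0],
  [-1, 0, 0, -20, 0],
  [-1, 0, 0, -20, 0],
  [-1, 0, 0, -20, 0],
  [-1, 0, 0, -20, 0],
  [-1, 0, 0, -20, 0],
  [-1, 0, 0, -15, 0],
  [-1, 0, 0, -5, 0],
])

```text
clock: 5.38
tcp_pos: [0.5537, 0.0061, 0.2285]
tool_rot: [0.0, 1.0, 0.003, 0.002]
contact_force: [0.7, 1.0, -3.0]
opening: 0.0547
```

Request:
apply_moves([
  [-1, 1, 15, 0, 0],
  [-1, 1, 30, 0, 0],
  [-1, 1, 38, 0, 0],
  [-1, 1, 38, 0, 0],
  [-1, 1, 38, 0, 0],
  [-1, 1, 38, 0, 0],
  [-1, 1, 38, 0, 0],
  [-1, 1, 38, 0, 0],
  [-1, 1, 38, 0, 0],
  [-1, 2, 20, 0, 0],
])

```text
clock: 6.22
tcp_pos: [0.5646, -0.3287, 0.2248]
tool_rot: [0.0, 1.0, 0.002, -0.0]
contact_force: [-0.1, 0.4, -3.1]
opening: 0.0547
```

Request:
apply_moves([
  [-1, 1, 12, 10, 0],
  [-1, 0, 6, 20, 0],
  [-1, 0, 0, 25, 0],
  [-1, 0, 0, 25, 0],
  [-1, 0, 0, 25, 0],
  [-1, 0, 0, 20, 0],
  [-1, 0, 0, 10, 0],
  [-1, 0, 0, 5, 0],
  [-1, 0, 0, 0, 0],
  [-1, 0, 0, 0, 0],
])

```text
clock: 7.05
tcp_pos: [0.5672, -0.3427, 0.086]
tool_rot: [0.0, 1.0, 0.003, 0.0]
contact_force: [-0.0, -0.6, -3.5]
opening: 0.0553
```

```bash
python3 - <<'E'
from h import *
where()
b=cap('scene','s2')
E
```

```text
t7.0 [ 0.5672 -0.3427  0.086 ] yaw 0.0063 tilt [ 0.0008 -0.0004] F [-0.  -0.6 -3.5] open 0.0553 q6 -0.57
```

View pics/s2.png

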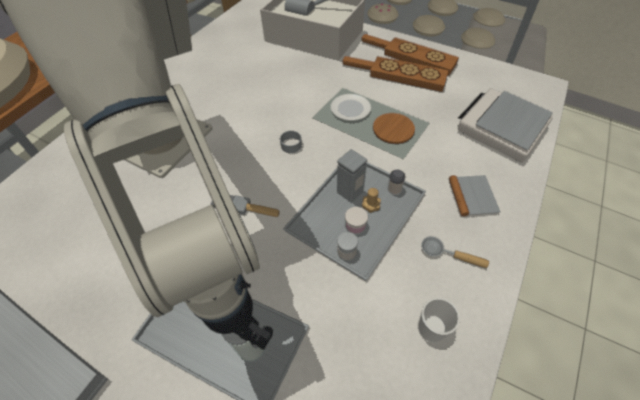

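Request:
apply_moves([
  [-1, 0, 0, 3, 0],
  [-1, 0, 0, 2, 0],
  [-1, 0, 0, 2, 0],
  [-1, 0, 0, 1, 0],
  [-1, 0, 0, 0, 0],
  [-1, 0, 0, 0, 0],
])

```text
clock: 7.6
tcp_pos: [0.5667, -0.3428, 0.0773]
tool_rot: [-0.0, 1.0, 0.003, -0.0]
contact_force: [-0.2, 0.5, -3.6]
opening: 0.0549
```

Request:
apply_moves([
  [-1, 0, 0, 1, 0],
  [-1, 0, 0, 1, 0],
  [-1, 0, 0, 0, 0],
  [-1, 0, 0, 0, 0],
])

```text
clock: 7.93
tcp_pos: [0.567, -0.3431, 0.0768]
tool_rot: [0.0, 1.0, 0.003, 0.0]
contact_force: [-2.7, 0.3, 6.0]
opening: 0.0548
```

Request:
apply_moves([
  [1, 0, 0, 0, 0],
  [1, 0, 0, 0, 0],
  [1, 0, 0, 0, 0],
  [1, 0, 0, 0, 0],
  [1, 0, 0, -10, 0],
  [1, 0, 0, -20, 0],
  [1, 0, 0, -25, 0],
  [1, 0, 0, -30, 0],
  [1, 0, 0, -30, 0],
  [1, 0, 0, -30, 0],
])

```text
clock: 8.77
tcp_pos: [0.5666, -0.3427, 0.2223]
tool_rot: [0.0, 1.0, 0.003, 0.0]
contact_force: [0.1, 0.1, 1.1]
opening: 0.0854
```

```bash
python3 - <<'E'
from h import *
togo([.5655,.082,.25])
b=cap('scene','s3')['frame']; 
E
```

```text
t8.8 [ 0.5666 -0.3427  0.2223] yaw 0.006 tilt [ 0.0001 -0.0001] F [0.1 0.1 1.1] open 0.0854 q6 -0.57
tool shift mm [   1.5 -424.7  -27.7]
```

Request:
apply_moves([
  [1, 0, -20, -5, 0],
  [1, 0, -40, 0, 0],
  [1, 0, -41, 0, 0],
  [1, 0, -41, 0, 0],
  [1, 0, -41, 0, 0],
  [1, 0, -41, 0, 0],
  [1, 0, -41, 0, 0],
  [1, 0, -41, 0, 0],
  [1, 0, -41, 0, 0],
  [1, 0, -41, 0, 0],
])

```text
clock: 9.65
tcp_pos: [0.5642, 0.0472, 0.2261]
tool_rot: [-0.0, 1.0, 0.003, 0.001]
contact_force: [0.3, -0.8, 1.1]
opening: 0.0856
```

Request:
apply_moves([
  [1, 0, -20, 0, 0],
  [1, 0, -16, 0, 0.1],
  [1, 0, 0, 0, 0.095],
  [1, 0, 0, 0, 0],
])

```text
clock: 9.98
tcp_pos: [0.5642, 0.0825, 0.2258]
tool_rot: [-0.0, 0.995, -0.095, 0.0]
contact_force: [-0.5, -0.1, -0.3]
opening: 0.0856
```

```bash
python3 - <<'E'
from h import *
togo([.5655,.082,.076])
f=cv2.imread('pics/top0.png'); f=cv2.resize(f[178:212,272:310],None,fx=16,fy=16,interpolation=2)
s=cv2.imread('pics/scene0.png'); s=cv2.resize(s[145:180,332:372],None,fx=14,fy=14,interpolation=2)
cv2.imwrite('pics/can.png',cv2.resize(np.hstack([cv2.resize(f,(480,430)),cv2.resize(s,(491,430))]),(800,354)))
E
```

```text
t10.0 [0.5642 0.0825 0.2258] yaw -0.1902 tilt [0.0006 0.    ] F [-0.5 -0.1 -0.3] open 0.0856 q6 0.31
tool shift mm [  1.3   0.2 149.8]
```

View pics/can.png

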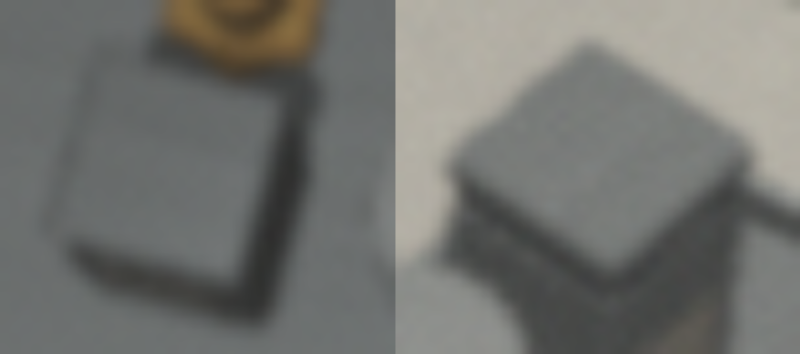

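Request:
apply_moves([
  [1, 1.3, 0, 10, 0.02],
  [1, 0, 0, 20, 0],
  [1, 0, 0, 20, 0],
  [1, 0, 0, 20, 0],
  [1, 0, 0, 20, 0],
  [1, 0, 0, 20, 0],
  [1, 0, 0, 20, 0],
  [1, 0, 0, 14, 0],
  [1, 0, 0, 6, 0],
  [1, 0, 0, 0, 0],
])

```text
clock: 10.82
tcp_pos: [0.5643, 0.0801, 0.0735]
tool_rot: [0.0, 0.995, -0.104, -0.002]
contact_force: [-0.6, -0.8, 0.2]
opening: 0.0852
```

Request:
apply_moves([
  [-1, 0, 0, 0, 0],
  [-1, 0, 0, 0, 0],
  [-1, 0, 0, 0, 0],
  [-1, 0, 0, 0, 0],
  [-1, 0, 0, 0, 0],
  [-1, 0, 0, 0, 0],
  [-1, 0, 0, 0, 0],
  [-1, 0, 0, 0, 0],
])

```text
clock: 11.48
tcp_pos: [0.566, 0.0811, 0.0765]
tool_rot: [-0.0, 0.995, -0.104, 0.001]
contact_force: [-2.2, -1.2, 7.7]
opening: 0.0498
```

```bash
python3 - <<'E'
from h import *
where()
E
```

```text
t11.5 [0.566  0.0811 0.0765] yaw -0.2086 tilt [0.0015 0.0001] F [-2.2 -1.2  7.7] open 0.0498 q6 0.33
```

Request:
apply_moves([
  [-1, 0, 0, -5, 0],
  [-1, 0, 0, -10, 0],
  [-1, 0, 0, -15, 0],
  [-1, 0, 0, -20, 0],
  [-1, 0, 0, -20, 0],
  [-1, 0, 0, -25, 0],
  [-1, 0, 0, -25, 0],
  [-1, 0, 0, -20, 0],
  [-1, 0, 0, -10, -0.1],
  [-1, 0, 0, 0, -0.105],
])

```text
clock: 12.32
tcp_pos: [0.5669, 0.0812, 0.2291]
tool_rot: [-0.0, 1.0, 0.0, 0.003]
contact_force: [-0.2, -0.7, -3.2]
opening: 0.0499
```

Request:
apply_moves([
  [-1, -5, 15, 0, 0],
  [-1, -12, 34, 0, 0],
  [-1, -12, 38, 0, 0],
  [-1, -12, 38, 0, 0],
  [-1, -12, 38, 0, 0],
  [-1, -12, 38, 0, 0],
  [-1, -12, 38, 0, 0],
  [-1, -12, 38, 0, 0],
  [-1, -12, 38, 0, 0],
  [-1, -12, 38, 0, 0],
])

```text
clock: 13.15
tcp_pos: [0.4499, -0.2731, 0.2261]
tool_rot: [0.0, 1.0, -0.002, 0.0]
contact_force: [1.2, 0.5, -4.0]
opening: 0.0494
```

Request:
apply_moves([
  [-1, -12, 36, 0, 0],
  [-1, -12, 30, 0, 0],
  [-1, -10, 18, 10, 0],
  [-1, -4, 0, 20, 0],
  [-1, 0, 0, 25, 0],
  [-1, 0, 0, 25, 0],
  [-1, 0, 0, 25, 0],
  [-1, 0, 0, 20, 0],
  [-1, 0, 0, 10, 0],
  [-1, 0, 0, 0, 0],
])

```text
clock: 13.98
tcp_pos: [0.4115, -0.3544, 0.0887]
tool_rot: [-0.001, 1.0, -0.002, -0.002]
contact_force: [-0.9, 0.2, -2.8]
opening: 0.0497
```

```bash
python3 - <<'E'
from h import *
togo([.425,-.354,.0765])
E
```

```text
t14.0 [ 0.4115 -0.3544  0.0887] yaw -0.004 tilt [-0.003   0.0027] F [-0.9  0.2 -2.8] open 0.0497 q6 -0.73
tool shift mm [13.5 -0.4 12.1]
```

Request:
apply_moves([
  [-1, 7, 0, 4, 0],
  [-1, 5, 0, 3, 0],
  [-1, 0, 0, 2, 0],
  [-1, 0, 0, 2, 0],
  [-1, 0, 0, 1, 0],
  [-1, 0, 0, 1, 0],
  [-1, 0, 0, 0, 0],
  [-1, 0, 0, 0, 0],
])

```text
clock: 14.65
tcp_pos: [0.4246, -0.3555, 0.0774]
tool_rot: [0.0, 1.0, -0.002, 0.0]
contact_force: [-0.4, 0.1, -3.2]
opening: 0.0494
```

Request:
apply_moves([
  [-1, 0, 0, 1, 0],
  [-1, 0, 0, 1, 0],
  [-1, 0, 0, 0, 0],
  [-1, 0, 0, 0, 0],
])

```text
clock: 14.98
tcp_pos: [0.4248, -0.3558, 0.0765]
tool_rot: [0.0, 1.0, -0.002, 0.0]
contact_force: [-2.8, 1.8, 9.2]
opening: 0.0497
```

Request:
apply_moves([
  [1, 0, 0, 0, 0],
  [1, 0, 0, 0, 0],
  [1, 0, 0, 0, 0],
  [1, 0, 0, 0, 0],
  [1, 0, 0, -10, 0],
  [1, 0, 0, -20, 0],
  [1, 0, 0, -25, 0],
  [1, 0, 0, -30, 0],
  [1, 0, 0, -30, 0],
  [1, 0, 0, -30, 0],
])

```text
clock: 15.82
tcp_pos: [0.4245, -0.3552, 0.2223]
tool_rot: [-0.0, 1.0, -0.002, -0.0]
contact_force: [0.4, -0.2, -0.5]
opening: 0.0856
```

Request:
apply_moves([
  [1, -10, -30, 0, 0],
  [1, 0, -40, 0, 0],
  [1, 0, -40, 0, 0],
  [1, 0, -40, 0, 0],
  [1, 0, -40, 0, 0],
  [1, 0, -40, 0, 0],
  [1, 0, 0, 0, 0],
])

```text
clock: 16.4
tcp_pos: [0.4145, -0.12, 0.2207]
tool_rot: [-0.001, 1.0, 0.0, -0.0]
contact_force: [0.0, 0.3, 0.1]
opening: 0.0853
```

```bash
python3 - <<'E'
from h import *
where()
a=cap('top','t4')['frame'];b=cap('scene','s4')['frame']
A=cv2.resize(a[130:290,165:500],(800,382),interpolation=3)
B=cv2.resize(b[80:400,120:440],(500,500))
cv2.imwrite('pics/t4c.png',cv2.convertScaleAbs(A,alpha=1.4))
E
```

```text
t16.4 [ 0.4145 -0.12    0.2207] yaw 0.0005 tilt [-0.0009  0.0019] F [0.  0.3 0.1] open 0.0853 q6 -0.31
```

View pics/t4c.png

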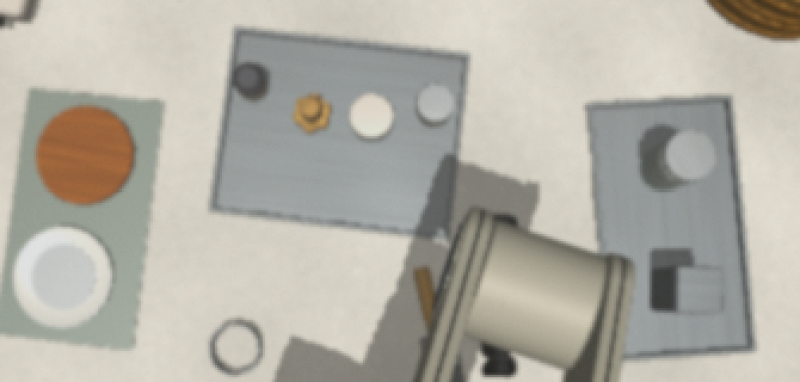

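```bash
python3 - <<'E'
from h import *
c=robot.capture('top');cs=robot.capture('scene'); s=800/335
for n,p,z in[('jar .567 -.343',(690,155),.131),('can .425 -.356',(700,290),.125),('pot',(371,116),.045),('stamp',(311.5,107),.059),('saucer',(62,276),.014),('board',(86,154.5),.014)]:
    print(n,plane(c,[[165+(p[0]+.5)/s-.5,130+(p[1]+.5)/s-.5]],z).round(4))
b=cs['frame'];cv2.imwrite('pics/s4c.png',cv2.convertScaleAbs(np.vstack([cv2.resize(b[85:250,310:430],None,fx=3.6,fy=3.6,interpolation=3)]),alpha=1.2))
E
```

```text
jar .567 -.343 [[ 0.5652 -0.3423  0.131 ]]
can .425 -.356 [[ 0.4207 -0.3525  0.125 ]]
pot [[0.6165 0.0037 0.045 ]]
stamp [[0.6237 0.0719 0.059 ]]
saucer [[0.4252 0.3663 0.014 ]]
board [[0.5704 0.3442 0.014 ]]
```

View pics/s4c.png

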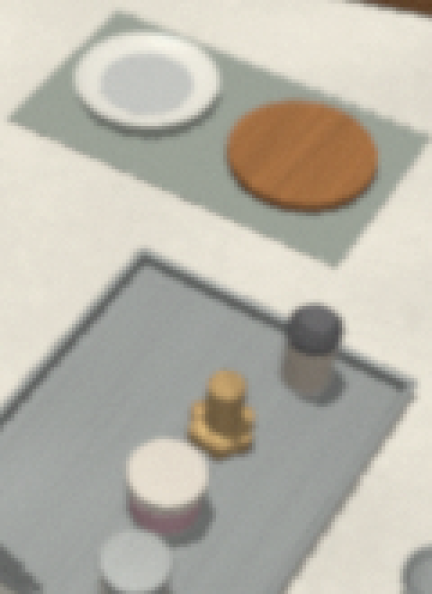

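Request:
apply_moves([
  [1, 20, -12, 0, 0],
  [1, 35, -21, 0, 0],
  [1, 35, -21, 0, 0],
  [1, 35, -21, 0, 0],
  [1, 35, -21, 0, 0],
  [1, 30, -17, 10, 0],
  [1, 15, -8, 20, 0],
  [1, 0, 0, 30, 0],
  [1, 0, 0, 30, 0],
  [1, 0, 0, 10, 0],
])

```text
clock: 17.43
tcp_pos: [0.619, -0.0068, 0.1158]
tool_rot: [-0.0, 1.0, -0.003, -0.003]
contact_force: [-1.1, -0.1, -1.0]
opening: 0.0854
```

```bash
python3 - <<'E'
from h import *
togo([.6195,.0015,.013])
E
```

```text
t17.4 [ 0.619  -0.0068  0.1158] yaw -0.006 tilt [-0.0065  0.    ] F [-1.1 -0.1 -1. ] open 0.0854 q6 -0.02
tool shift mm [  1.1  -8.3 102.8]
```

Request:
apply_moves([
  [1, 0, 0, 10, 0],
  [1, 0, 0, 20, 0],
  [1, 0, 0, 20, 0],
  [1, 0, 0, 0, 0],
  [1, 0, 0, 0, 0],
])

```text
clock: 17.85
tcp_pos: [0.6212, -0.0061, 0.0706]
tool_rot: [0.0, 1.0, -0.003, -0.0]
contact_force: [-0.5, 0.1, 0.9]
opening: 0.0853
```

```bash
python3 - <<'E'
from h import *
togo([.6195,.0015,.013])
E
```

```text
t17.9 [ 0.6212 -0.0061  0.0706] yaw -0.0052 tilt [-0.0006 -0.    ] F [-0.5  0.1  0.9] open 0.0853 q6 -0.02
tool shift mm [-1.7 -7.6 57.6]
```

Request:
apply_moves([
  [1, -1.7, -7.6, 5, 0],
  [1, 0, 0, 10, 0],
  [1, 0, 0, 15, 0],
  [1, 0, 0, 15, 0],
  [1, 0, 0, 9, 0],
  [1, 0, 0, 3, 0],
  [1, 0, 0, 0, 0],
  [1, 0, 0, 0, 0],
])

```text
clock: 18.52
tcp_pos: [0.6196, 0.0024, 0.0133]
tool_rot: [0.0, 1.0, -0.002, -0.0]
contact_force: [-0.4, 0.2, 0.7]
opening: 0.0858
```

Request:
apply_moves([
  [-1, 0, 0, 0, 0],
  [-1, 0, 0, 0, 0],
  [-1, 0, 0, 0, 0],
  [-1, 0, 0, 0, 0],
  [-1, 0, 0, 0, 0],
  [-1, 0, 0, 0, 0],
  [-1, 0, 0, 0, 0],
  [-1, 0, 0, 0, 0],
])

```text
clock: 19.18
tcp_pos: [0.6201, 0.0023, 0.0143]
tool_rot: [0.0, 1.0, -0.002, 0.001]
contact_force: [-0.4, 0.4, 5.4]
opening: 0.0505
```

Request:
apply_moves([
  [-1, 0, 0, -3, 0],
  [-1, 0, 0, -7, 0],
  [-1, 0, 0, -15, 0],
  [-1, 0, 0, -20, 0],
  [-1, 0, 0, -25, 0],
  [-1, 0, 0, -25, 0],
  [-1, 0, 0, -20, 0],
  [-1, 0, 0, -10, 0],
  [-1, 0, 0, 0, 0],
])

```text
clock: 19.93
tcp_pos: [0.6212, 0.0024, 0.1418]
tool_rot: [0.0, 1.0, -0.002, 0.003]
contact_force: [0.7, 1.1, -0.3]
opening: 0.0504
```

```bash
python3 - <<'E'
from h import *
togo([.428,.364,.021])
c=cap('scene','s5')
E
```

```text
t19.9 [0.6212 0.0024 0.1418] yaw -0.004 tilt [ 0.0055 -0.0001] F [ 0.7  1.1 -0.3] open 0.0504 q6 -0.01
tool shift mm [-195.3 -360.9  119.7]
```

View pics/s5.png

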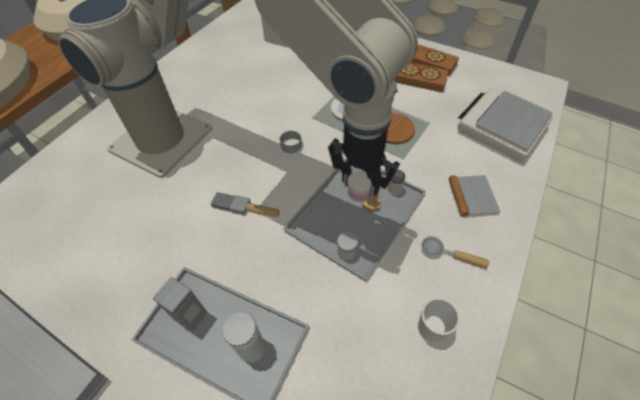

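Request:
apply_moves([
  [-1, -8, -15, 0, 0],
  [-1, -16, -30, 0, 0],
  [-1, -17, -32, 0, 0],
  [-1, -17, -32, 0, 0],
  [-1, -17, -32, 0, 0],
  [-1, -17, -32, 0, 0],
  [-1, -17, -32, 0, 0],
  [-1, -17, -32, 0, 0],
  [-1, -17, -32, 0, 0],
  [-1, -17, -32, 0, 0],
])

```text
clock: 20.82
tcp_pos: [0.4578, 0.3051, 0.1366]
tool_rot: [0.001, 1.0, -0.002, -0.001]
contact_force: [0.3, 0.2, -1.3]
opening: 0.0505
```

Request:
apply_moves([
  [-1, -17, -32, 0, 0],
  [-1, -12, -22, 10, 0],
  [-1, -5, -8, 20, 0],
  [-1, 0, 0, 20, 0],
  [-1, 0, 0, 20, 0],
  [-1, 0, 0, 15, 0],
  [-1, 0, 0, 0, 0],
  [-1, 0, 0, 0, 0],
])

```text
clock: 21.48
tcp_pos: [0.4251, 0.3653, 0.0516]
tool_rot: [0.001, 1.0, -0.002, -0.002]
contact_force: [0.5, 0.3, -1.2]
opening: 0.0511
```

```bash
python3 - <<'E'
from h import *
togo([.428,.364,.0193])
E
```

```text
t21.5 [0.4251 0.3653 0.0516] yaw -0.0037 tilt [-0.0035 -0.0028] F [ 0.5  0.3 -1.2] open 0.0511 q6 0.69
tool shift mm [ 3.   1.2 32.3]
```

Request:
apply_moves([
  [-1, 2, 1, 8, 0],
  [-1, 0, 0, 8, 0],
  [-1, 0, 0, 6, 0],
  [-1, 0, 0, 3, 0],
  [-1, 0, 0, 2, 0],
  [-1, 0, 0, 2, 0],
  [-1, 0, 0, 1, 0],
  [-1, 0, 0, 0, 0],
  [-1, 0, 0, 0, 0],
])

```text
clock: 22.23
tcp_pos: [0.429, 0.3652, 0.0235]
tool_rot: [-0.0, 1.0, -0.002, 0.0]
contact_force: [0.8, -0.4, -1.1]
opening: 0.0505
```

Request:
apply_moves([
  [-1, 0, 0, 1, 0],
  [-1, 0, 0, 1, 0],
  [-1, 0, 0, 1, 0],
  [-1, 0, 0, 1, 0],
  [-1, 0, 0, 0, 0],
  [-1, 0, 0, 0, 0],
])

```text
clock: 22.73
tcp_pos: [0.4289, 0.3652, 0.0193]
tool_rot: [-0.0, 1.0, -0.002, 0.0]
contact_force: [0.4, 0.1, -1.1]
opening: 0.0503
```

Request:
apply_moves([
  [-1, 0, 0, 1, 0],
  [-1, 0, 0, 0.5, 0],
  [-1, 0, 0, 0, 0],
  [-1, 0, 0, 0, 0],
])

```text
clock: 23.07
tcp_pos: [0.4289, 0.3652, 0.0192]
tool_rot: [-0.0, 1.0, -0.002, 0.0]
contact_force: [-4.2, -2.6, 16.2]
opening: 0.0505
```

Request:
apply_moves([
  [1, 0, 0, -0.5, 0],
  [1, 0, 0, 0, 0],
  [1, 0, 0, 0, 0],
  [1, 0, 0, 0, 0],
  [1, 0, 0, -10, 0],
  [1, 0, 0, -20, 0],
  [1, 0, 0, -25, 0],
  [1, 0, 0, -30, 0],
  [1, 0, 0, -25, 0],
  [1, 0, 0, 0, 0],
])

```text
clock: 23.9
tcp_pos: [0.4313, 0.3672, 0.1337]
tool_rot: [-0.003, 1.0, -0.002, 0.003]
contact_force: [0.1, -0.1, 0.1]
opening: 0.0857
```

Request:
apply_moves([
  [1, 12, 18, 0, 0],
  [1, 20, 30, 0, 0],
  [1, 22, 33, 0, 0],
  [1, 22, 33, 0, 0],
  [1, 22, 33, 0, 0],
  [1, 22, 33, 0, 0],
  [1, 22, 33, 0, 0],
  [1, 22, 33, 0, 0],
  [1, 20, 30, 0, 0],
  [1, 14, 18, 0, 0],
])

```text
clock: 24.73
tcp_pos: [0.6271, 0.0671, 0.1284]
tool_rot: [0.0, 1.0, -0.003, 0.0]
contact_force: [0.8, 0.0, 0.3]
opening: 0.0856
```

```bash
python3 - <<'E'
from h import *
togo([.6265,.0705,.024])
c=cap('scene','s6');a=cap('top','t6')
E
```

```text
t24.7 [0.6271 0.0671 0.1284] yaw -0.006 tilt [ 0.0005 -0.0005] F [0.8 0.  0.3] open 0.0856 q6 0.09
tool shift mm [ -0.7  -3.5 104.4]
```

View pics/t6.png

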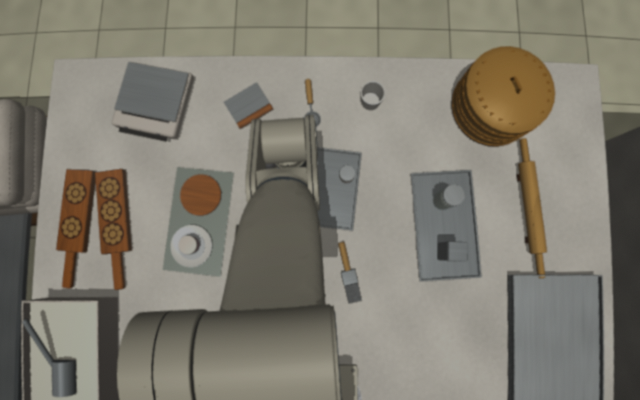

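Request:
apply_moves([
  [1, 0, -3.5, 15, 0],
  [1, 0, 0, 20, 0],
  [1, 0, 0, 20, 0],
  [1, 0, 0, 20, 0],
  [1, 0, 0, 15, 0],
  [1, 0, 0, 10, 0],
  [1, 0, 0, 4, 0],
  [1, 0, 0, 0, 0],
])

```text
clock: 25.5
tcp_pos: [0.6251, 0.0741, 0.0235]
tool_rot: [0.0, 1.0, -0.002, -0.001]
contact_force: [-0.7, 0.3, 0.7]
opening: 0.0852
```

Request:
apply_moves([
  [-1, 0, 0, 0, 0],
  [-1, 0, 0, 0, 0],
  [-1, 0, 0, 0, 0],
  [-1, 0, 0, 0, 0],
  [-1, 0, 0, 0, 0],
  [-1, 0, 0, 0, 0],
  [-1, 0, 0, 0, 0],
  [-1, 0, 0, 0, 0],
  [-1, 0, 0, 0, 0],
  [-1, 0, 0, 0, 0],
])

```text
clock: 26.33
tcp_pos: [0.6262, 0.0739, 0.0252]
tool_rot: [-0.0, 1.0, -0.002, 0.001]
contact_force: [-0.6, -0.5, 5.3]
opening: 0.0245
```

Request:
apply_moves([
  [-1, 0, 0, -3, 0],
  [-1, 0, 0, -7, 0],
  [-1, 0, 0, -15, 0],
  [-1, 0, 0, -20, 0],
  [-1, 0, 0, -25, 0],
  [-1, 0, 0, -25, 0],
  [-1, 0, 0, -15, 0],
  [-1, 0, 0, 0, 0],
])

```text
clock: 27.0
tcp_pos: [0.6283, 0.0741, 0.1394]
tool_rot: [-0.0, 1.0, -0.002, 0.004]
contact_force: [1.2, 0.8, -0.5]
opening: 0.024
```

```bash
python3 - <<'E'
from h import *
togo([.573,.342,.036])
c=cap('scene','s7')['frame'];cv2.imwrite('pics/s7c.png',cv2.resize(c[80:280,280:440],None,fx=3,fy=3))
E
```

```text
t27.0 [0.6283 0.0741 0.1394] yaw -0.0041 tilt [0.0074 0.0007] F [ 1.2  0.8 -0.5] open 0.024 q6 0.1
tool shift mm [ -57.2 -267.6  103.2]
```

View pics/s7c.png

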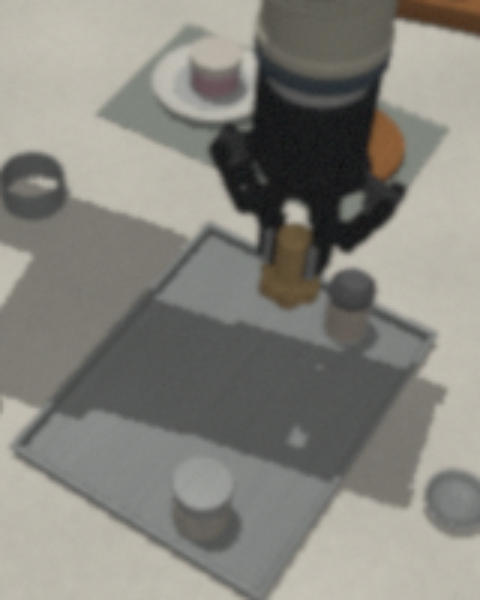

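Request:
apply_moves([
  [-1, -3, -15, 0, 0],
  [-1, -6, -30, 0, 0],
  [-1, -7, -36, 0, 0],
  [-1, -7, -36, 0, 0],
  [-1, -7, -36, 0, 0],
  [-1, -7, -36, 0, 0],
  [-1, -7, -36, 0, 0],
  [-1, -6, -30, 0, 0],
  [-1, -5, -15, 5, 0],
  [-1, 0, 0, 15, 0],
])

```text
clock: 27.88
tcp_pos: [0.5708, 0.3485, 0.1146]
tool_rot: [-0.001, 1.0, -0.0, 0.001]
contact_force: [0.7, -0.4, -0.2]
opening: 0.0244
```

Request:
apply_moves([
  [-1, 0, 0, 20, 0],
  [-1, 0, 0, 20, 0],
  [-1, 0, 0, 15, 0],
  [-1, 0, 0, 5, 0],
  [-1, 0, 0, 0, 0],
  [-1, 0, 0, 0, 0],
])

```text
clock: 28.38
tcp_pos: [0.5718, 0.3439, 0.0541]
tool_rot: [0.0, 1.0, -0.002, -0.0]
contact_force: [0.3, 0.7, -0.9]
opening: 0.0243
```

```bash
python3 - <<'E'
from h import *
togo([.573,.344,.0362])
E
```

```text
t28.4 [0.5718 0.3439 0.0541] yaw -0.0043 tilt [-0.0005 -0.0003] F [ 0.3  0.7 -0.9] open 0.0243 q6 0.53
tool shift mm [ 1.2 -0.1 17.9]
```

Request:
apply_moves([
  [-1, 1, 0, 5, 0],
  [-1, 0, 0, 4, 0],
  [-1, 0, 0, 3, 0],
  [-1, 0, 0, 2, 0],
  [-1, 0, 0, 1, 0],
  [-1, 0, 0, 1, 0],
  [-1, 0, 0, 1, 0],
  [-1, 0, 0, 1, 0],
  [-1, 0, 0, 0, 0],
  [-1, 0, 0, 0, 0],
])

```text
clock: 29.22
tcp_pos: [0.5728, 0.3441, 0.0364]
tool_rot: [-0.0, 1.0, -0.002, 0.0]
contact_force: [0.0, 0.7, -0.0]
opening: 0.0244
```

Request:
apply_moves([
  [-1, 0, 0, 0.7, 0],
  [-1, 0, 0, 0, 0],
  [-1, 0, 0, 0, 0],
])

```text
clock: 29.47
tcp_pos: [0.5729, 0.3441, 0.0362]
tool_rot: [-0.0, 1.0, -0.002, 0.0]
contact_force: [-2.5, -1.2, 5.2]
opening: 0.0243
```

Request:
apply_moves([
  [1, 0, 0, 0, 0],
  [1, 0, 0, 0, 0],
  [1, 0, 0, 0, 0],
  [1, 0, 0, 0, 0],
  [1, 0, 0, -10, 0],
  [1, 0, 0, -25, 0],
  [1, 0, 0, -35, 0],
  [1, 0, 0, -40, 0],
  [1, 0, 0, -40, 0],
  [1, 0, 0, -40, 0],
])

```text
clock: 30.3
tcp_pos: [0.5725, 0.3438, 0.2281]
tool_rot: [-0.0, 1.0, -0.002, 0.0]
contact_force: [0.2, 0.8, -0.2]
opening: 0.0856
```

Request:
apply_moves([
  [1, 0, 15, 0, 0],
  [1, 0, 30, 0, 0],
  [1, 0, 36, 0, 0],
  [1, 0, 36, 0, 0],
  [1, 0, 36, 0, 0],
  [1, 0, 36, 0, 0],
  [1, 0, 36, 0, 0],
  [1, 0, 36, 0, 0],
  [1, 0, 36, 0, 0],
  [1, 0, 36, 0, 0],
])

```text
clock: 31.13
tcp_pos: [0.5711, 0.0093, 0.2262]
tool_rot: [0.0, 1.0, -0.002, 0.0]
contact_force: [0.4, -0.3, -0.2]
opening: 0.0851
```

Request:
apply_moves([
  [1, 0, 36, 0, 0],
  [1, 0, 36, 0, 0],
  [1, 0, 36, 0, 0],
  [1, 0, 36, 0, 0],
  [1, 0, 36, 0, 0],
  [1, 0, 36, 0, 0],
  [1, 0, 36, 0, 0],
  [1, 0, 36, 0, 0],
  [1, 0, 30, 0, 0],
  [1, 0, 15, 0, 0],
])

```text
clock: 31.97
tcp_pos: [0.5697, -0.3256, 0.2261]
tool_rot: [0.001, 1.0, -0.003, 0.0]
contact_force: [0.4, 0.6, -0.3]
opening: 0.0852
```

```bash
python3 - <<'E'
from h import *
togo([.567,-.343,.0768])
a=cap('top','t8');s=cap('scene','s8')
S=800/335
A=cv2.resize(a['frame'][170:275,165:235],None,fx=5,fy=5,interpolation=3);B=cv2.resize(s['frame'][85:155,310:435],None,fx=3.5,fy=7.5,interpolation=3)
B=cv2.resize(s['frame'][80:155,315:435],(400,250),interpolation=3);B=cv2.copyMakeBorder(B,0,525-250,0,0,0)
cv2.imwrite('pics/c8.png',cv2.convertScaleAbs(np.hstack([A,B]),alpha=1.3))
E
```

```text
t32.0 [ 0.5697 -0.3256  0.2261] yaw -0.0064 tilt [ 0.001  -0.0014] F [ 0.4  0.6 -0.3] open 0.0852 q6 -0.53
tool shift mm [ -2.7  17.2 149.4]
```

View pics/c8.png

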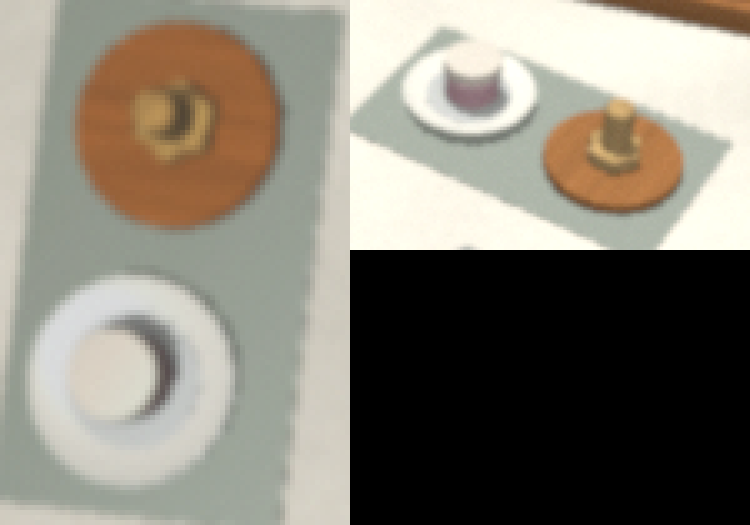

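Request:
apply_moves([
  [1, -2, 12, 0, 0],
  [1, 0, 5, 10, 0],
  [1, 0, 0, 20, 0],
  [1, 0, 0, 25, 0],
  [1, 0, 0, 25, 0],
  [1, 0, 0, 25, 0],
  [1, 0, 0, 20, 0],
  [1, 0, 0, 15, 0],
  [1, 0, 0, 7, 0],
  [1, 0, 0, 0, 0],
])

```text
clock: 32.9
tcp_pos: [0.5673, -0.3378, 0.0767]
tool_rot: [-0.001, 1.0, -0.002, -0.001]
contact_force: [0.3, -0.4, -0.3]
opening: 0.0856
```

Request:
apply_moves([
  [1, 0, 0, 0, 0],
  [1, 0, 0, 0, 0],
])

```text
clock: 33.07
tcp_pos: [0.569, -0.3393, 0.0799]
tool_rot: [0.001, 1.0, -0.002, 0.001]
contact_force: [0.0, 0.1, -0.2]
opening: 0.0855
```

Request:
apply_moves([
  [1, -2, 4, 2, 0],
  [1, 0, 0, 0, 0],
  [-1, 0, 0, 0, 0],
  [-1, 0, 0, 0, 0],
  [-1, 0, 0, 0, 0],
  [-1, 0, 0, 0, 0],
  [-1, 0, 0, 0, 0],
  [-1, 0, 0, 0, 0],
  [-1, 0, 0, 0, 0],
  [-1, 0, 0, 0, 0],
])

```text
clock: 33.9
tcp_pos: [0.5664, -0.3432, 0.0773]
tool_rot: [0.0, 1.0, -0.002, 0.0]
contact_force: [-0.3, 0.3, 5.6]
opening: 0.0551
```

Request:
apply_moves([
  [-1, 0, 0, -5, 0],
  [-1, 0, 0, -10, 0],
  [-1, 0, 0, -15, 0],
  [-1, 0, 0, -20, 0],
  [-1, 0, 0, -20, 0],
  [-1, 0, 0, -20, 0],
  [-1, 0, 0, -20, 0],
  [-1, 0, 0, -15, 0],
  [-1, 0, 0, -5, 0],
  [-1, 0, 0, 0, 0],
])

```text
clock: 34.73
tcp_pos: [0.5666, -0.3432, 0.2083]
tool_rot: [0.001, 1.0, -0.002, 0.001]
contact_force: [-0.2, 0.2, -3.3]
opening: 0.0544
```

```bash
python3 - <<'E'
from h import *
togo([.5535,.0062,.0768])
E
```

```text
t34.7 [ 0.5666 -0.3432  0.2083] yaw -0.004 tilt [ 0.0023 -0.0014] F [-0.2  0.2 -3.3] open 0.0544 q6 -0.56
tool shift mm [ -14.8 -349.6  131. ]
```

Request:
apply_moves([
  [-1, -1, -15, 0, 0],
  [-1, -1, -30, 0, 0],
  [-1, -1, -38, 0, 0],
  [-1, -1, -38, 0, 0],
  [-1, -1, -38, 0, 0],
  [-1, -2, -38, 0, 0],
  [-1, -2, -38, 0, 0],
  [-1, -2, -38, 0, 0],
  [-1, -2, -38, 0, 0],
  [-1, -1, -25, 0, 0],
])

```text
clock: 35.57
tcp_pos: [0.5512, -0.0032, 0.2051]
tool_rot: [-0.001, 1.0, -0.001, -0.002]
contact_force: [0.7, -0.5, -3.1]
opening: 0.0551
```

Request:
apply_moves([
  [-1, 0, -10, 0, 0],
  [-1, 0, -4, 10, 0],
  [-1, 0, 0, 20, 0],
  [-1, 0, 0, 25, 0],
  [-1, 0, 0, 25, 0],
  [-1, 0, 0, 20, 0],
  [-1, 0, 0, 10, 0],
  [-1, 0, 0, 5, 0],
  [-1, 0, 0, 0, 0],
  [-1, 0, 0, 0, 0],
])

```text
clock: 36.4
tcp_pos: [0.5539, 0.0067, 0.0919]
tool_rot: [0.0, 1.0, -0.002, 0.0]
contact_force: [-0.0, -0.2, -3.1]
opening: 0.055
```

```bash
python3 - <<'E'
from h import *
togo([.5535,.0062,.0773])
E
```

```text
t36.4 [0.5539 0.0067 0.0919] yaw -0.0045 tilt [ 0.0004 -0.0001] F [-0.  -0.2 -3.1] open 0.055 q6 -0.0
tool shift mm [-0.4  0.5 14.6]
```

Request:
apply_moves([
  [-1, 0, 0, 4, 0],
  [-1, 0, 0, 3, 0],
  [-1, 0, 0, 2, 0],
  [-1, 0, 0, 2, 0],
  [-1, 0, 0, 1, 0],
  [-1, 0, 0, 1, 0],
  [-1, 0, 0, 1, 0],
  [-1, 0, 0, 0.5, 0],
  [-1, 0, 0, 0, 0],
  [-1, 0, 0, 0, 0],
])

```text
clock: 37.23
tcp_pos: [0.5535, 0.0072, 0.0774]
tool_rot: [0.0, 1.0, -0.002, 0.0]
contact_force: [-1.1, -0.3, 1.1]
opening: 0.0548
```

Request:
apply_moves([
  [-1, 0, 0, 0.5, 0],
  [1, 0, 0, 0, 0],
  [1, 0, 0, 0, 0],
  [1, 0, 0, 0, 0],
  [1, 0, 0, 0, 0],
  [1, 0, 0, -10, 0],
  [1, 0, 0, -25, 0],
  [1, 0, 0, -35, 0],
  [1, 0, 0, -35, 0],
  [1, 0, 0, -35, 0],
])

```text
clock: 38.07
tcp_pos: [0.553, 0.0071, 0.2186]
tool_rot: [0.0, 1.0, -0.002, -0.0]
contact_force: [0.7, -0.2, -0.5]
opening: 0.0853
```

Request:
apply_moves([
  [1, -6, 15, 0, 0],
  [1, -11, 30, 0, 0],
  [1, -13, 37, 0, 0],
  [1, -13, 37, 0, 0],
  [1, -13, 37, 0, 0],
  [1, -13, 37, 0, 0],
  [1, -13, 37, 0, 0],
  [1, -13, 37, 0, 0],
  [1, -13, 37, 0, 0],
  [1, -10, 30, 0, 0],
])

```text
clock: 38.9
tcp_pos: [0.4329, -0.3288, 0.2176]
tool_rot: [0.0, 1.0, -0.002, 0.0]
contact_force: [1.3, -0.8, 0.8]
opening: 0.0856
```

Request:
apply_moves([
  [1, -8, 22, 0, 0],
  [1, 0, 10, 0, 0],
  [1, 0, 0, 0, 0],
  [1, 0, 0, 0, 0],
])

```text
clock: 39.23
tcp_pos: [0.4261, -0.3581, 0.2169]
tool_rot: [-0.0, 1.0, -0.002, 0.0]
contact_force: [0.2, 0.4, -0.0]
opening: 0.0857
```

```bash
python3 - <<'E'
from h import *
togo([.4248,-.3558,.0765])
E
```

```text
t39.2 [ 0.4261 -0.3581  0.2169] yaw -0.0049 tilt [0.0002 0.0003] F [ 0.2  0.4 -0. ] open 0.0857 q6 -0.72
tool shift mm [ -1.4  -2.2 140.4]
```

Request:
apply_moves([
  [1, -1.4, -2.2, 10, 0],
  [1, 0, 0, 20, 0],
  [1, 0, 0, 25, 0],
  [1, 0, 0, 25, 0],
  [1, 0, 0, 25, 0],
  [1, 0, 0, 20, 0],
  [1, 0, 0, 10, 0],
  [1, 0, 0, 5, 0],
  [1, 0, 0, 0, 0],
  [1, 0, 0, 0, 0],
])

```text
clock: 40.07
tcp_pos: [0.4252, -0.3559, 0.0772]
tool_rot: [0.0, 1.0, -0.002, 0.0]
contact_force: [-0.4, 0.3, 0.3]
opening: 0.0855
```

Request:
apply_moves([
  [-1, 0, 0, 0, 0],
  [-1, 0, 0, 0, 0],
  [-1, 0, 0, 0, 0],
  [-1, 0, 0, 0, 0],
  [-1, 0, 0, 0, 0],
  [-1, 0, 0, 0, 0],
  [-1, 0, 0, 0, 0],
  [-1, 0, 0, 0, 0],
])

```text
clock: 40.73
tcp_pos: [0.4248, -0.3566, 0.0777]
tool_rot: [0.0, 1.0, -0.002, 0.0]
contact_force: [-1.8, 1.6, 5.4]
opening: 0.0495
```

Request:
apply_moves([
  [-1, 0, 0, -5, 0],
  [-1, 0, 0, -10, 0],
  [-1, 0, 0, -15, 0],
  [-1, 0, 0, -20, 0],
  [-1, 0, 0, -25, 0],
  [-1, 0, 0, -25, 0],
  [-1, 0, 0, -25, 0],
  [-1, 0, 0, -15, 0],
  [-1, 0, 0, -5, 0],
  [-1, 0, 0, 0, 0],
])

```text
clock: 41.57
tcp_pos: [0.4251, -0.3566, 0.2234]
tool_rot: [0.001, 1.0, -0.002, 0.001]
contact_force: [0.5, -0.7, -3.9]
opening: 0.0494
```

```bash
python3 - <<'E'
from h import *
togo([.566,.0811,.0765])
E
```

```text
t41.6 [ 0.4251 -0.3566  0.2234] yaw -0.0041 tilt [ 0.0024 -0.0021] F [ 0.5 -0.7 -3.9] open 0.0494 q6 -0.72
tool shift mm [ 138.8 -438.6  146.4]
```

Request:
apply_moves([
  [-1, 5, -15, -10, 0],
  [-1, 10, -30, -15, 0],
  [-1, 12, -38, -10, 0],
  [-1, 12, -38, 0, 0],
  [-1, 12, -38, 0, 0],
  [-1, 12, -38, 0, 0],
  [-1, 12, -38, 0, 0],
  [-1, 12, -38, 0, 0],
  [-1, 12, -38, 0, 0],
  [-1, 12, -38, 0, 0],
])

```text
clock: 42.4
tcp_pos: [0.5362, -0.0056, 0.2551]
tool_rot: [-0.0, 1.0, -0.002, -0.001]
contact_force: [2.1, 0.2, -2.9]
opening: 0.0495
```

Request:
apply_moves([
  [-1, 12, -36, 0, 0],
  [-1, 10, -28, 0, 0],
  [-1, 6, -18, 0, 0],
  [-1, 2, -6, 0, 0],
  [-1, 0, 0, 0, 0.1],
  [-1, 0, 0, 0, 0.105],
  [-1, 0, 0, 0, 0],
  [-1, 0, 0, 0, 0],
])

```text
clock: 43.07
tcp_pos: [0.5666, 0.0796, 0.2556]
tool_rot: [0.0, 0.995, -0.103, -0.001]
contact_force: [-0.9, 0.8, -3.3]
opening: 0.0491
```

```bash
python3 - <<'E'
from h import *
togo([.566,.0811,.0777])
E
```

```text
t43.1 [0.5666 0.0796 0.2556] yaw -0.2064 tilt [-0.0021 -0.0004] F [-0.9  0.8 -3.3] open 0.0491 q6 0.33
tool shift mm [ -0.5  -1.5 177.9]
```

Request:
apply_moves([
  [-1, 0, -1.5, 10, 0],
  [-1, 0, 0, 20, 0],
  [-1, 0, 0, 25, 0],
  [-1, 0, 0, 25, 0],
  [-1, 0, 0, 25, 0],
  [-1, 0, 0, 25, 0],
  [-1, 0, 0, 20, 0],
  [-1, 0, 0, 10, 0],
  [-1, 0, 0, 4, 0],
  [-1, 0, 0, 0, 0],
])

```text
clock: 43.9
tcp_pos: [0.5672, 0.0815, 0.0917]
tool_rot: [0.0, 0.995, -0.104, -0.001]
contact_force: [0.1, 1.9, -3.1]
opening: 0.0496
```

Request:
apply_moves([
  [-1, 0, 0, 0, 0],
  [-1, 0, 0, 3, 0],
  [-1, 0, 0, 2, 0],
  [-1, 0, 0, 1, 0],
  [-1, 0, 0, 1, 0],
  [-1, 0, 0, 1, 0],
  [-1, 0, 0, 0, 0],
  [-1, 0, 0, 0, 0],
])

```text
clock: 44.57
tcp_pos: [0.5677, 0.0818, 0.0847]
tool_rot: [-0.0, 0.995, -0.104, 0.0]
contact_force: [0.3, -0.6, -3.2]
opening: 0.0492
```

Request:
apply_moves([
  [-1, -1.5, 0.5, 2, 0],
  [-1, 0, 0, 2, 0],
  [-1, 0, 0, 1, 0],
  [-1, 0, 0, 1, 0],
  [-1, 0, 0, 1, 0],
  [-1, 0, 0, 0.5, 0],
  [-1, 0, 0, 0, 0],
  [-1, 0, 0, 0, 0],
])

```text
clock: 45.23
tcp_pos: [0.566, 0.0816, 0.0778]
tool_rot: [-0.0, 0.995, -0.104, -0.0]
contact_force: [-3.3, -0.8, 4.9]
opening: 0.0492
```

Touching down at the original pose; release, lift and retreat.

Request:
apply_moves([
  [1, 0, 0, 0, 0],
  [1, 0, 0, 0, 0],
  [1, 0, 0, 0, 0],
  [1, 0, 0, 0, 0],
  [1, 0, 0, -10, 0],
  [1, 0, 0, -25, 0],
  [1, 0, 0, -35, 0],
  [1, 0, 0, -35, 0],
  [1, 0, 0, -35, 0],
  [1, 0, 0, -20, 0],
])

```text
clock: 46.07
tcp_pos: [0.5675, 0.0818, 0.2419]
tool_rot: [-0.001, 0.995, -0.104, 0.003]
contact_force: [0.9, -0.1, 0.3]
opening: 0.0856
```

Request:
apply_moves([
  [1, -5, 30, 0, 0],
  [1, -5, 40, 0, 0],
  [1, -5, 40, 0, 0],
  [1, -5, 40, 0, 0],
  [1, -5, 40, 0, 0],
  [1, -5, 40, 0, 0],
  [1, -5, 40, 0, 0],
  [1, -5, 40, 0, 0],
  [1, 0, 20, 0, 0],
  [1, 0, 0, 0, 0],
])

```text
clock: 46.9
tcp_pos: [0.4576, -0.2366, 0.238]
tool_rot: [0.001, 0.994, -0.106, 0.001]
contact_force: [0.1, 0.6, 0.9]
opening: 0.0856
```

```bash
python3 - <<'E'
from h import *
where()
a=cap('top','t9')['frame'];b=cap('scene','s9')['frame']
f=lambda n,y,x:cv2.resize(n[y[0]:y[1],x[0]:x[1]],(400,280),interpolation=3)
t0=cv2.imread('pics/top0.png');s0=cv2.imread('pics/scene0.png')
T=((140,240),(245,388));S=((140,280),(280,480)); D=((165,275),(160,317))
cv2.imwrite('pics/fin.png',cv2.convertScaleAbs(np.vstack([np.hstack([f(t0,*T),f(a,*T)]),np.hstack([f(s0,*S),f(b,*S)])]),alpha=1.3))
g=lambda i,r:cv2.cvtColor(i,6)[r[1]:r[3],r[0]:r[2]].astype(np.float32)
# image shift of the jar/canister lids, tin, shaker against the first picture, px
for n,i,j,r in[('jar top',t0,a,(305,183,333,215)),('can top',t0,a,(274,178,304,212)),('tin',t0,a,(336,162,358,184)),('shaker',t0,a,(258,152,280,174)),('jar sc',s0,b,(315,168,346,225)),('can sc',s0,b,(336,148,368,172))]:
    print(n,cv2.phaseCorrelate(g(i,r),g(j,r),cv2.createHanningWindow((r[2]-r[0],r[3]-r[1]),5)))
E
```

```text
t46.9 [ 0.4576 -0.2366  0.238 ] yaw -0.2131 tilt [ 0.001  -0.0016] F [0.1 0.6 0.9] open 0.0856 q6 -0.29
jar top ((-0.514944384801014, -0.20064787659787697), 0.9060659527778625)
can top ((-0.15095470451848492, -0.24200213599068832), 0.9306037938153302)
tin ((-0.002710964271651406, -0.2263615345964407), 0.8658684864640236)
shaker ((-0.0743378460113373, -0.17041310877079674), 0.9268458742234442)
jar sc ((0.09753734765179622, -0.4148002065289589), 0.9308661073446274)
can sc ((0.027715508474630113, 0.049668430090319404), 1.139378836999337)
```

View pics/fin.png

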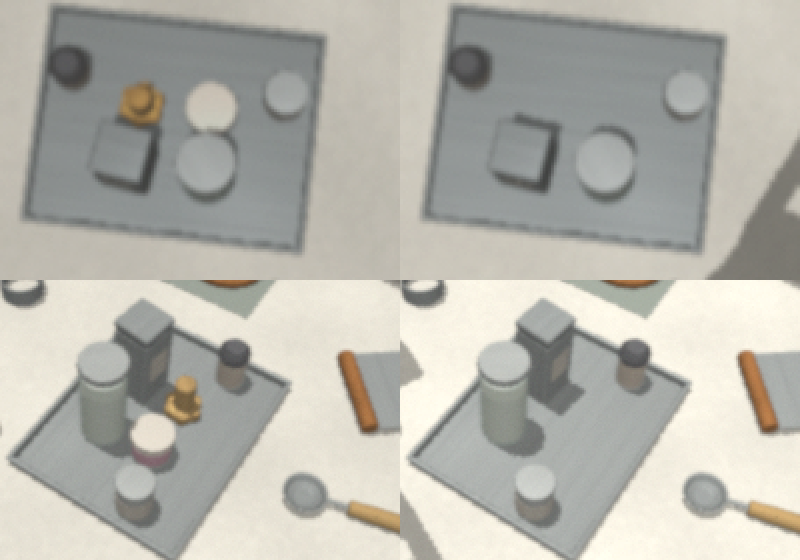

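Everything matches the initial scene: the jar and canister are within about 0.5 px (about 2 mm) of their start, and the tin and shaker haven't moved. Handing in.

```bash
python3 -c "
from bench import robot
print(robot.finish_job())"
```

```text
the job is handed in; nothing more can be done
None
```

I finished the task in the order asked and handed the job in at about 47 s of the 125 s allowed. The hand-in gave no verdict.

- **Order:** The jar and canister went onto the spare tray, the pot onto the saucer and the stamp onto the board. Then the jar and canister went back to the positions they were taken from. I set each one down slowly until the wrist force showed contact, and only then opened the gripper.
- **Jar and canister:** Compared with the first pictures, both are within about 0.5 px (about 2 mm) of where they stood, and they look upright.
- **Tin and shaker:** They shifted about 0.2 px in the pictures, so they have not moved.
- **Pot and stamp:** After allowing for the camera angle, the pot is about 3 mm off the saucer's centre. The stamp is within about 2 mm of the board's centre. I checked these before the jar and canister went back, and nothing went near them afterwards.
- **Robot at hand-in:** The arm was clear of everything and the measured outside force was about 1 N, which is normal sensor noise here.
- **What disagreed:** The two cameras differed by about 6 mm on the tray and its objects. I used the average, which agreed with the known gripper positions at the placed jar and canister. Two of my automatic saucer detections in the scene camera were wrong, so I read its centre from the pictures by hand.

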